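# Free the two-stage catch and tip the shavings bin open

### The arm

A 6-joint arm with a two-finger parallel gripper is mounted at the origin on the work surface. World frame = base frame: x ahead of the robot, y to its left, z up, the work surface at z = 0. Lengths are in m, angles in rad, forces in N, time in s.
With the tool pointing down it reaches from about 0.275 to 0.725 m from the base axis. Payload 15.9 kg.
Tool frame: the origin (TCP) lies on the centre line of the jaws, within the pads' length; the fingertips stand r.tip_extent ahead of it and the grasp point (between the pads) lies 6 mm ahead of it (r.tip_extent is the distance from the TCP to the fingertips, in m); z points along the fingers, y is the line along which they close (so a half turn about z gives the same grasp; the last joint's range is limited). The gripper opens to 85 mm and grips with 20 to 120 N. Pads are 22 mm wide; open, the fingers measure 114 mm over their backs; the gripper's body (76 mm by 85 mm) begins 54 mm behind the grasp point. The pads swing forward as they close: fully open they stand 13 mm farther back than shut.
Start: joints at [-1.312, 0.213, -0.034, 1.323, 0, 1.571], TCP at [0.128, -0.483, 0.256] pointing down, gripper open.
Joint ranges: [-2.98, 2.98], [-0.74, 1.72], [-1.14, 1.35], [-2.1, 2.04], [-1.57, 1.44], [-3.14, 3.14]. Speed limits (rad/s): [1.89, 1.89, 2.39, 2.57, 3.14, 3.14].

### API

Orientations are given as a unit quaternion [w, x, y, z].
In Python, from bench import r, vision gives the robot as it stands.
- The arm moves only by the tool drive_tool, never from a script. Its argument "commands" is one flat list of numbers, 7 for each row, row after row: the shift along the tool's x, y, z as a fraction of full scale, then the turn, a rotation vector about the tool's x, y, z as a fraction of full scale, then the opening, from 0 (shut) to 1 (fully open). A call has 1 to 20 rows; each row is the pose to reach, as a shift and turn from the pose commanded when the call began, along the tool's axes at that moment; what a row does not reach only later rows make up. Full scale, the value 1, is 20 cm for a shift and 0.5 rad for a turn. A row lasts 1/10 s, in which the tool goes at most 50 mm and 8.59 degrees, less where a joint would pass 70% of its speed; a pose out of reach is approached as far as the arm can. A call with a number of a shift or a turn outside -1 to 1 is refused whole. A call with a gripper value outside its range is refused whole. The fingers move at their own pace and stop on an object; "force" is the grip in N (left out, the last holds). Time passes only in rows, so rows that repeat a pose let the fingers close. It gives the time, the measured TCP pose, the force, the opening and the grip force at its end, in the units of the state.
- r.get_obs(): the state, without advancing time (a new reading comes with each control period).
- vision.snapshot(name): name is "scene" or "top" or "wrist"; returns the picture (384x512x3 uint8, red, green, blue); there is no depth.
- vision.camera_info(name): a dict with "camera_matrix" (3x3 intrinsics, pixels), "k1" (the pictures are not rectified: a ray, as slopes to the right and down, at radius r is drawn at 1 + k1 r^2 times it, then the intrinsics apply), "pose" (4x4, takes a point from camera to world coordinates); the wrist camera has in their place "hand_eye" (4x4, takes a point from camera to tool coordinates, whose origin is the TCP and whose axes are the flange's). Camera axes: x right, y up, looking along -z (the intrinsics and any distortion apply to the point x, -y, -z); pixel columns grow to the right and rows downward; lengths in m; the calibration is good to about 2 mm. A picture is of the moment at which its call begins: read the wrist's pose just before it. camera_info takes no time and is no camera call.
- r.job_done(): hands the job in; it is judged then, once.
The state is a dict: "time_s": time; "q": joint angles; "dq": joint speeds; "joint_efforts": joint torques, N m; "tcp_pos": TCP position; "tcp_rot": TCP orientation; "wrist_force": force on the tool from outside, world axes, zero at the start; "moment": the same for the moment, N m; "finger_gap": opening from 0.0 (shut) to 1.0 (fully open); "finger_force": force on a finger pad.
Only numpy, scipy, OpenCV 4.12 (cv2) and the standard library are available. Lean on these libraries where they do the work, as an engineer would, in place of code of your own. Each camera call takes 0.05 s, during which the arm holds its last target. There are 200 camera calls.

### The job

Open the small walnut shavings bin so it is ready to be swept into: slide the brass safety tab towards the latch until it comes up firmly on its spring buffer and trips the catch, but do not ram it past that; then, with the bin still shut, lift the latch lever up until it stands steeply, and finally tip the bin well forward on its brass pins and leave it open like that. Leave the other things on the table where they are.

Things in the scene. Friction and masses are not known exactly. Their poses are not given: they have to be found in the camera images.
- stand: Fixed walnut stand of the bin. Origin on the table top; +x is its back, +y its left, z up. In front the bin between side cheeks (x -87 to 63, tops 102 mm up). Behind it a housing, x 66 to 136, y -111 to 111 mm, flat top 120 mm above the table, carrying the tab and the latch; a brass cover (x 88 to 136, y -28 to 28 mm, 136 mm high) sits mid-housing.
- tab_fin (a point): Centre of the upright fin of the brass safety tab, on the housing's right part at stand x 95 mm, y -92 mm plus its travel: 22 mm along stand x, 8 mm thick along y, centre 137 and top 150 mm above the table (foot 26 x 18 mm, top 125 mm). Push its outer (-y) face or pinch it. It slides along stand +y, towards the latch, and stays where left.
- tab (a joint): Tab travel, m, grows to stand +y; starts at 0 to 0.004, limit 0.045. Felt on the tab: about 2.5 N rubbing; about 5 N once it moves a hidden pawl; some 5 mm later a spring buffer comes on top, 3 N/mm. The place where the buffer begins cannot be seen and lies anywhere from 0.012 to 0.036 of travel. Push slowly and stop by feel at a steady 12 to 15 N.
- buffer (a joint): Hidden rubber-faced spring buffer at the end of the tab's slide: how far the tab presses it in, m; 0 until the tab reaches it. Once pressed in 0.0015 (about 9 N on the tab) the pawl has cleared the latch and stays clear, even when the tab springs back. Pressed in over 0.005 (about 19 N) it is damaged.
- latch_fin (a point): Centre of the upright fin at the front end of the brass latch lever: 26 mm along stand x, 12 mm thick along y, 28 mm high, centre 157 mm above the table when down; free on both y sides, to pinch from above, over the open bin. It swings up and back about an axis along stand y at stand (75, 0, 126) mm: 63 mm behind and 31 mm below the fin centre when down.
- latch (a joint): Latch lever angle, rad: 0 down (its tooth hooks inside the bin's rear wall), grows as the fin goes up and back, limit 1.15. Stays where left; takes about 2 N when free. Until the tab has tripped the catch it is blocked solid within about 0.03. Lifted means past 0.8.
- bin_front_rim (a point): Middle of the top edge of the bin's front wall (stand -x side, towards the robot), 130 mm above the table when shut. Walls 8 mm thick; inside 112 mm (x) by 164 mm (y), floor 97 mm below the rim. The bin turns about an axis along stand y at stand (-40, 0, 55) mm. The front wall can be pushed over from inside, or pinched from above.
- bin (a joint): Tilt of the bin, rad: 0 shut (upright), grows as its top tips forward to stand -x, limit 0.75; well forward means past 0.5. Stays where left (rubbing pins; 6 to 9 N needed 50 mm above the pins). With the latch down it gives only about 0.03.
- cup: Green celadon cup, 74 mm wide, 70 mm high, beside the stand; bystander, leave it. Origin: centre of its underside.
- baren: Round bamboo baren, 124 mm wide, 32 mm high with its grip; bystander, leave it. Origin: centre of its underside.
- scraper: Flat boxwood scraper, 72 mm long, 7 mm thick, lying on the housing top left of the brass cover; bystander, leave it. Origin: centre of its 50 mm handle's underside.
- clamp_block: Iron clamp block, 60 x 42 x 40 mm with an 18 mm stud on top, beside the stand; bystander, leave it. Origin: centre of its underside.
- print_block: Cherry printing block, 110 x 75 x 18 mm; bystander, leave it. Origin: centre of its underside.
- brush: Broad brush with a wooden handle, lying flat; bystander, leave it. Origin: on the table under the brush.
- whetstone: Grey whetstone, 160 x 55 x 25 mm; bystander, leave it. Origin: centre of its underside.

How it is judged:
By the outcome, as a careful person would: the job done as asked, in the order asked, and still so for the second after the job is handed in, with the robot touching nothing.
It also fails if it takes over 72 s, if anything falls off the work surface, if the arm or the gripper's body presses on something with over 40 N, if the wrist force passes 120 N, or if a joint passes its speed limit or range.

## Working session

There is one attempt and no reset: what is moved stays moved. The work goes in short steps, Python scripts to look and compute and a tool call to move; the robot and the scene stay as the last step left them, time stands still between calls to the robot, and variables do not carry over. Pictures are saved under pics/ and viewed, at most 12 in all, crops included, and the job is handed in when it is done.

Besides the shell and the picture viewer there is one more tool, called after "Emit:" by a JSON object that holds its "name" and its "arguments". drive_tool: Moves the arm, as the interface text tells. Its arguments: {"type":"object","properties":{"commands":{"type":"array"},"force":{"type":"number"}},"required":["commands"]}

```bash
ls; mkdir -p pics
python3 - <<'E'
from bench import r, vision
import cv2, numpy as np
o=r.get_obs(); print({k:np.round(v,3) for k,v in o.items()}, r.tip_extent)
for n in ("scene","top"):
    cv2.imwrite(f"pics/{n}0.png",cv2.resize(vision.snapshot(n)[:,:,::-1],(800,600),interpolation=cv2.INTER_CUBIC))
    print(n,{k:np.round(v,4).tolist() for k,v in vision.camera_info(n).items()})
print({k:np.round(v,4).tolist() for k,v in vision.camera_info("wrist").items()})
E
```

```text
pics
{'time_s': np.float64(0.0), 'q': array([-1.312,  0.213, -0.035,  1.324, -0.   ,  1.571]), 'dq': array([ 0.001,  0.   , -0.001, -0.001, -0.   , -0.   ]), 'joint_efforts': array([ 4.0000e-03, -6.8616e+01,  4.8712e+01,  1.7000e-02,  0.0000e+00,
       -0.0000e+00]), 'tcp_pos': array([ 0.128, -0.483,  0.256]), 'tcp_rot': array([-0.001,  0.992,  0.129, -0.   ]), 'wrist_force': array([0.154, 0.034, 1.018]), 'moment': array([ 0.011,  0.013, -0.003]), 'finger_force': np.float64(0.0), 'finger_gap': np.float64(0.996)} 0.025
scene {'camera_matrix': [[395.4774, 0.0, 255.7207], [0.0, 395.4774, 190.8641], [0.0, 0.0, 1.0]], 'k1': -0.12, 'pose': [[-0.8048, -0.41, 0.4292, 0.9512], [0.5932, -0.532, 0.6042, 0.6071], [-0.0194, 0.7409, 0.6714, 0.7576], [0.0, 0.0, 0.0, 1.0]]}
top {'camera_matrix': [[370.7207, 0.0, 254.5136], [0.0, 370.7207, 187.2712], [0.0, 0.0, 1.0]], 'k1': -0.0805, 'pose': [[-0.0003, 0.9839, -0.1786, 0.3654], [-0.9998, -0.0037, -0.0185, 0.0174], [-0.0188, 0.1785, 0.9838, 1.0874], [0.0, 0.0, 0.0, 1.0]]}
{'camera_matrix': [[294.4278, 0.0, 253.0205], [0.0, 294.4278, 188.4374], [0.0, 0.0, 1.0]], 'k1': -0.0439, 'hand_eye': [[-0.0, 0.9604, 0.2785, 0.0699], [1.0, 0.0003, -0.0009, 0.0007], [-0.001, 0.2785, -0.9604, -0.1184], [0.0, 0.0, 0.0, 1.0]]}
```

View pics/top0.png

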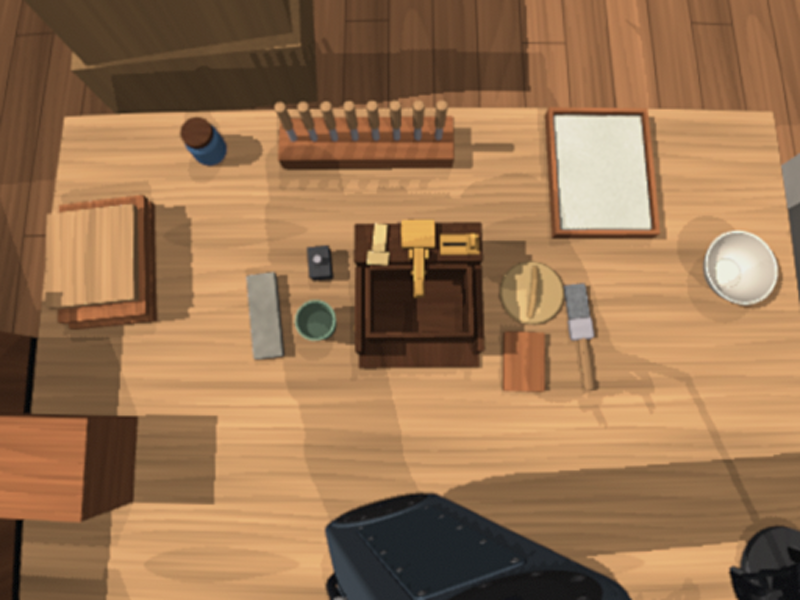

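View pics/scene0.png

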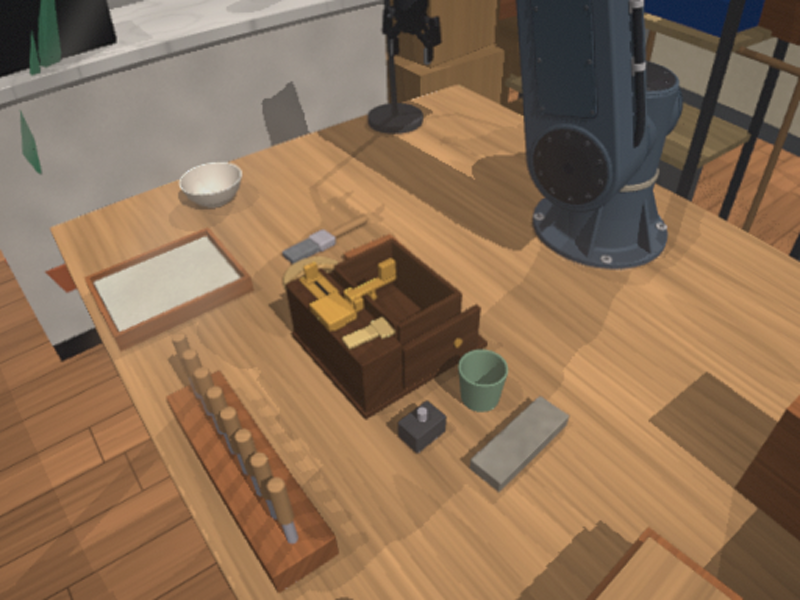

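The top view shows the stand at about (418,290): housing back edge from (355,224) to (482,224), cover at (418,234), latch fin about (418,287), tab fin about (460,243). Scraper lies left of the cover; cup (316,320) and clamp (319,262) are on the left, baren (532,293) and print block (525,360) on the right.

```bash
cat > h.py <<'E'
from bench import r, vision
import numpy as np, cv2
from scipy.spatial.transform import Rotation as R
def Rt():
    o=r.get_obs(); w,x,y,z=o["tcp_rot"]; return R.from_quat([x,y,z,w]).as_matrix(), np.array(o["tcp_pos"]), o
def cam(n):
    ci=vision.camera_info(n)
    if n=="wrist":
        M,p,_=Rt(); T=np.eye(4); T[:3,:3]=M; T[:3,3]=p; T=T@np.array(ci["hand_eye"])
    else: T=np.array(ci["pose"])
    return np.array(ci["camera_matrix"]),ci["k1"],T
def pix2w(c,u,v,z):
    K,k1,T=c; d=np.array([(u-K[0,2])/K[0,0],(v-K[1,2])/K[1,1]]); s=d.copy()
    for _ in range(20): s=d/(1+k1*(s@s))
    ray=T[:3,:3]@np.array([s[0],-s[1],-1]); o=T[:3,3]
    return o+ray*(z-o[2])/ray[2]
def w2pix(c,P):
    K,k1,T=c; q=T[:3,:3].T@(np.asarray(P)-T[:3,3]); s=np.array([q[0],-q[1]])/-q[2]
    s=s*(1+k1*(s@s)); return K[:2,:2]@s+K[:2,2]
E
python3 - <<'E'
from h import *
c=cam("top")
f=800/512
for n,u,v,z in [("HBL",355,224,.12),("HBR",481.5,223.5,.12),("HFR",482,264,.12),("coverBL",402,221,.136),("coverBR",435,221,.136),("latchfin",418.5,284,.171),("latchfront",418.5,296,.171),("tabfin",460,244,.15),("rimFL",363,338,.13),("rimFR",475,338,.13)]:
    print(n,np.round(pix2w(c,(u+.5)/f-.5,(v+.5)/f-.5,z),4))
img=vision.snapshot("top")
crop=img[130:240,215:325]
cv2.imwrite("pics/top1.png",cv2.resize(crop[:,:,::-1],None,fx=5.4,fy=5.4,interpolation=cv2.INTER_CUBIC))
E
```

```text
HBL [0.6631 0.1104 0.12  ]
HBR [ 0.6628 -0.1094  0.12  ]
HFR [ 0.5907 -0.1083  0.12  ]
coverBL [0.663  0.0284 0.136 ]
coverBR [ 0.6627 -0.028   0.136 ]
latchfin [0.5462 0.0015 0.171 ]
latchfront [0.5265 0.0017 0.171 ]
tabfin [ 0.6181 -0.0686  0.15  ]
rimFL [0.4633 0.0935 0.13  ]
rimFR [ 0.4628 -0.0921  0.13  ]
```

View pics/top1.png

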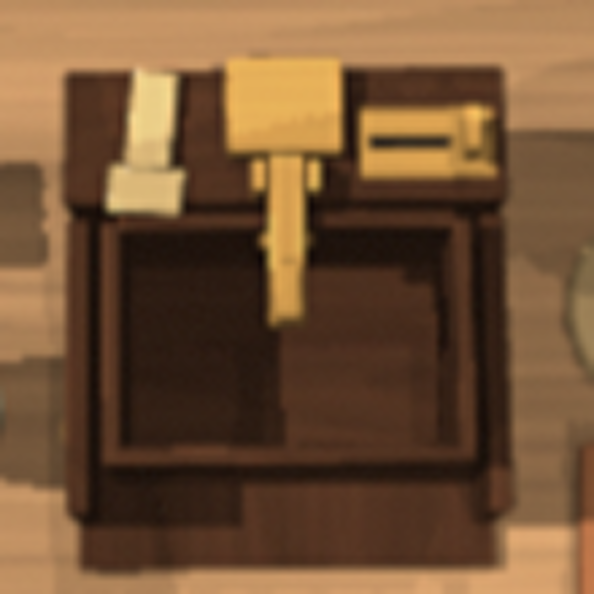

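Stand origin comes out at about (0.527, 0.000), yaw about 0; the latch fin front and rim positions match the given sizes. Moving to above the tab.

```bash
cat >> h.py <<'E'
def go(*p, yaw=0.0, pitch=0.0):
    """fractions for a world TCP target, tool x along world x turned by yaw, pointing down"""
    M,p0,o=Rt(); T=R.from_euler("zy",[yaw,pitch]).as_matrix()@np.diag([1.,-1,-1])
    print("shift",np.round(M.T@(np.array(p)-p0)/.2,4),"turn",np.round(R.from_matrix(M.T@T).as_rotvec()/.5,4))
E
python3 - <<'E'
from h import *
for p in [(.26,-.37,.26),(.38,-.25,.26),(.6,-.13,.26)]: go(*p)
print(np.round(pix2w(cam("top"),215+487/5.4-.5,130+127/5.4-.5,.15),4))
E
```

```text
shift [ 0.7833 -0.3778 -0.0202] turn [-1.700e-03  3.000e-04  5.176e-01]
shift [ 1.5169 -0.8042 -0.0198] turn [-1.700e-03  3.000e-04  5.176e-01]
shift [ 2.7338 -1.1027 -0.0196] turn [-1.700e-03  3.000e-04  5.176e-01]
[ 0.626  -0.0961  0.15  ]
```

Emit:
{"name": "drive_tool", "arguments": {"commands": [0.25, -0.1, -0.05, 0, 0, 0.15, 0, 0.5, -0.2, -0.05, 0, 0, 0.35, 0, 0.75, -0.3, -0.05, 0, 0, 0.5176, 0, 0.98, -0.4, -0.05, 0, 0, 0.5176, 0, 0.98, -0.4, -0.05, 0, 0, 0.5176, 0, 0.98, -0.4, -0.05, 0, 0, 0.5176, 0], "force": 20}}

```text
time_s: 0.75
tcp_pos: [0.2982, -0.3547, 0.2662]
tcp_rot: [-0.0, 1.0, 0.002, -0.0]
wrist_force: [-0.4, -0.7, -0.2]
finger_gap: 0.001
finger_force: 0.0
```

Run:
```python
from h import *
print(Rt()[1]); go(.605,-.135,.26)
```

```text
[ 0.29817733 -0.3547176   0.26619835]
shift [ 1.5378 -1.0934  0.0311] turn [-0.0004  0.0002  0.0067]
```

Emit:
{"name": "drive_tool", "arguments": {"commands": [0.25, -0.175, 0, 0, 0, 0.0067, 0, 0.5, -0.35, 0, 0, 0, 0.0067, 0, 0.75, -0.525, 0, 0, 0, 0.0067, 0, 0.96, -0.69, 0, 0, 0, 0.0067, 0, 0.96, -0.69, 0, 0, 0, 0.0067, 0]}}

```text
time_s: 1.25
tcp_pos: [0.4903, -0.2172, 0.266]
tcp_rot: [-0.0, 1.0, -0.002, -0.0]
wrist_force: [0.4, -0.4, 0.3]
finger_gap: -0.002
finger_force: 0.0
```

Emit:
{"name": "drive_tool", "arguments": {"commands": [0.2, -0.14, 0, 0, 0, 0, 0, 0.4, -0.28, 0, 0, 0, 0, 0, 0.57, -0.4, 0.03, 0, 0, 0, 0, 0.57, -0.4, 0.03, 0, 0, 0, 0, 0.57, -0.4, 0.03, 0, 0, 0, 0, 0.57, -0.4, 0.03, 0, 0, 0, 0]}}

```text
time_s: 1.85
tcp_pos: [0.6024, -0.1398, 0.2604]
tcp_rot: [0.0, 1.0, -0.002, -0.0]
wrist_force: [0.0, -0.6, -0.1]
finger_gap: 0.0
finger_force: 0.0
```

Run:
```python
from h import *
M,p,o=Rt();print(p,o["tcp_rot"],o["wrist_force"]); c=cam("wrist")
im=vision.snapshot("wrist"); cv2.imwrite("pics/w1.png",cv2.resize(im[:,:,::-1],(800,600),interpolation=cv2.INTER_CUBIC))
for P in [(.622,-.096,.15),(.622,-.088,.15),(.527+.136,-.111,.12),(.539,0,.171)]: print(P,(w2pix(c,P)+.5)*800/512)
```

```text
[ 0.6024434  -0.13978161  0.26043057] [ 1.29929502e-04  9.99997005e-01 -2.44153319e-03 -1.13420581e-04] [ 0.04248197 -0.5653918  -0.06384653]
(0.622, -0.096, 0.15) [307.74201566 265.85704295]
(0.622, -0.088, 0.15) [292.09901834 265.95578723]
(0.663, -0.111, 0.12) [340.9197814 180.6903409]
(0.539, 0, 0.171) [128.3491863  430.65975131]
```

View pics/w1.png

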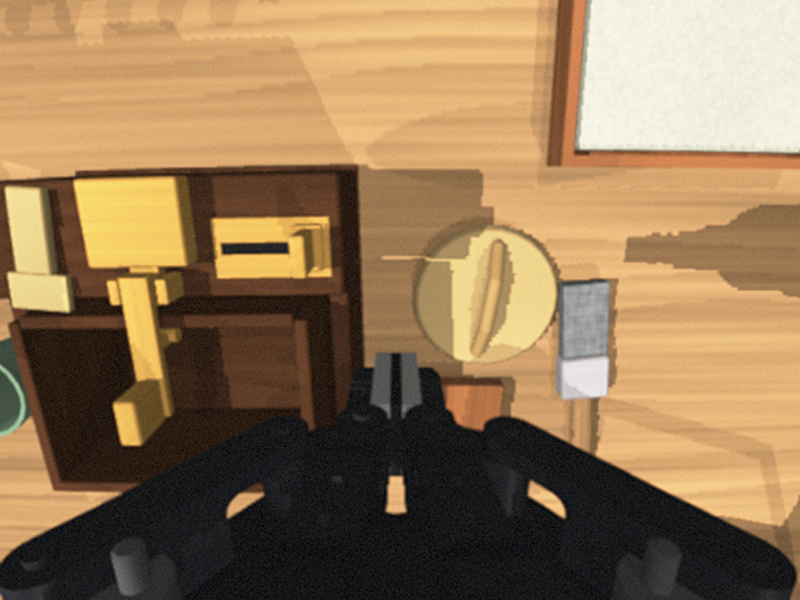

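The wrist view shows the tab fin top at (290–305, 225–278), agreeing with zero travel at y ≈ −0.092, x ≈ 0.625. The fingers are shut and clear; going down outside it.

Emit:
{"name": "drive_tool", "arguments": {"commands": [0.113, -0.03, 0.1, 0, 0, 0, 0, 0.113, -0.03, 0.27, 0, 0, 0, 0, 0.113, -0.03, 0.42, 0, 0, 0, 0, 0.113, -0.03, 0.53, 0, 0, 0, 0, 0.113, -0.03, 0.53, 0, 0, 0, 0, 0.113, -0.03, 0.53, 0, 0, 0, 0]}}

```text
time_s: 2.5
tcp_pos: [0.6255, -0.1332, 0.1555]
tcp_rot: [0.0, 1.0, -0.002, 0.0]
wrist_force: [0.2, -0.7, 0.8]
finger_gap: -0.001
finger_force: 0.0
```

Run:
```python
from h import *
M,p,o=Rt();print(p,o["wrist_force"])
im=vision.snapshot("wrist"); cv2.imwrite("pics/w2.png",cv2.resize(im[:,:,::-1],(640,480),interpolation=cv2.INTER_CUBIC))
```

```text
[ 0.62551051 -0.1331678   0.15551149] [ 0.16788093 -0.6544199   0.80387791]
```

View pics/w2.png

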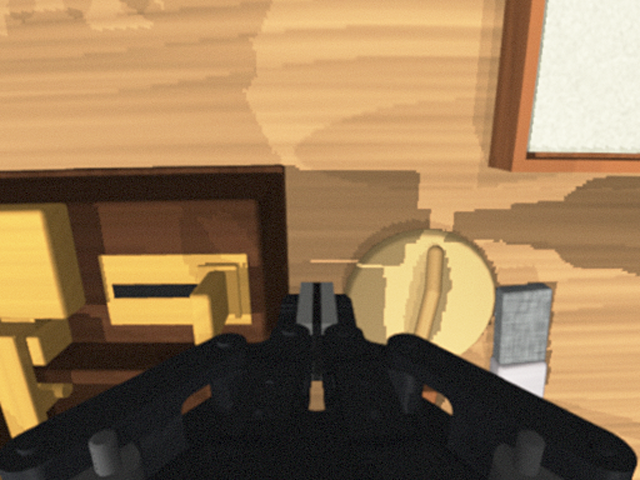

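Fin (205–225, 270–335 in this view) stands left of the shut fingertips (315, 290), in line along x. Starting the slow push.

Emit:
{"name": "drive_tool", "arguments": {"commands": [0, -0.015, 0, 0, 0, 0, 0, 0, -0.03, 0, 0, 0, 0, 0, 0, -0.045, 0, 0, 0, 0, 0, 0, -0.06, 0, 0, 0, 0, 0, 0, -0.075, 0, 0, 0, 0, 0, 0, -0.09, 0, 0, 0, 0, 0, 0, -0.1, 0, 0, 0, 0, 0, 0, -0.1, 0, 0, 0, 0, 0]}}

```text
time_s: 3.35
tcp_pos: [0.6259, -0.112, 0.1543]
tcp_rot: [-0.0, 1.0, -0.002, -0.0]
wrist_force: [-0.1, -0.2, -0.8]
finger_gap: 0.0
finger_force: 0.0
```

Emit:
{"name": "drive_tool", "arguments": {"commands": [0, -0.01, 0, 0, 0, 0, 0, 0, -0.02, 0, 0, 0, 0, 0, 0, -0.025, 0, 0, 0, 0, 0, 0, -0.025, 0, 0, 0, 0, 0]}}

```text
time_s: 3.75
tcp_pos: [0.6259, -0.1073, 0.1543]
tcp_rot: [0.0, 1.0, -0.002, -0.0]
wrist_force: [-0.0, -1.3, -0.5]
finger_gap: -0.001
finger_force: 0.4
```

Emit:
{"name": "drive_tool", "arguments": {"commands": [0, -0.01, 0, 0, 0, 0, 0, 0, -0.02, 0, 0, 0, 0, 0, 0, -0.025, 0, 0, 0, 0, 0, 0, -0.025, 0, 0, 0, 0, 0]}}

```text
time_s: 4.15
tcp_pos: [0.6259, -0.1021, 0.1543]
tcp_rot: [-0.0, 1.0, -0.002, -0.0]
wrist_force: [-1.0, -1.1, 0.2]
finger_gap: -0.002
finger_force: 0.6
```

Emit:
{"name": "drive_tool", "arguments": {"commands": [0, -0.005, 0, 0, 0, 0, 0, 0, -0.01, 0, 0, 0, 0, 0, 0, -0.015, 0, 0, 0, 0, 0, 0, -0.02, 0, 0, 0, 0, 0]}}

```text
time_s: 4.55
tcp_pos: [0.6259, -0.0982, 0.1543]
tcp_rot: [-0.0, 1.0, -0.002, -0.0]
wrist_force: [-1.4, -3.2, 0.3]
finger_gap: 0.001
finger_force: 1.3
```

Emit:
{"name": "drive_tool", "arguments": {"commands": [0, -0.005, 0, 0, 0, 0, 0, 0, -0.01, 0, 0, 0, 0, 0, 0, -0.015, 0, 0, 0, 0, 0, 0, -0.015, 0, 0, 0, 0, 0]}}

```text
time_s: 4.95
tcp_pos: [0.6259, -0.0951, 0.1543]
tcp_rot: [-0.0, 1.0, -0.002, -0.0]
wrist_force: [-1.2, -2.3, 0.2]
finger_gap: -0.002
finger_force: 0.7
```

Emit:
{"name": "drive_tool", "arguments": {"commands": [0, -0.005, 0, 0, 0, 0, 0, 0, -0.01, 0, 0, 0, 0, 0, 0, -0.01, 0, 0, 0, 0, 0]}}

```text
time_s: 5.25
tcp_pos: [0.626, -0.0932, 0.1543]
tcp_rot: [-0.0, 1.0, -0.002, -0.0]
wrist_force: [-1.3, -1.7, 0.6]
finger_gap: -0.003
finger_force: 0.8
```

Emit:
{"name": "drive_tool", "arguments": {"commands": [0, -0.005, 0, 0, 0, 0, 0, 0, -0.01, 0, 0, 0, 0, 0, 0, -0.01, 0, 0, 0, 0, 0]}}

```text
time_s: 5.55
tcp_pos: [0.6259, -0.0913, 0.1543]
tcp_rot: [0.0, 1.0, -0.002, -0.0]
wrist_force: [-2.0, -3.2, -0.9]
finger_gap: -0.0
finger_force: 1.8
```

Emit:
{"name": "drive_tool", "arguments": {"commands": [0, -0.005, 0, 0, 0, 0, 0, 0, -0.01, 0, 0, 0, 0, 0, 0, -0.01, 0, 0, 0, 0, 0]}}

```text
time_s: 5.85
tcp_pos: [0.626, -0.0895, 0.1543]
tcp_rot: [0.0, 1.0, -0.002, -0.0]
wrist_force: [-1.2, -5.7, 0.0]
finger_gap: 0.0
finger_force: 2.5
```

Emit:
{"name": "drive_tool", "arguments": {"commands": [0, -0.005, 0, 0, 0, 0, 0, 0, -0.01, 0, 0, 0, 0, 0, 0, -0.01, 0, 0, 0, 0, 0]}}

```text
time_s: 6.15
tcp_pos: [0.6259, -0.0875, 0.1543]
tcp_rot: [0.0, 1.0, -0.002, -0.0]
wrist_force: [-1.4, -3.7, 0.4]
finger_gap: 0.001
finger_force: 2.5
```

Emit:
{"name": "drive_tool", "arguments": {"commands": [0, -0.005, 0, 0, 0, 0, 0, 0, -0.005, 0, 0, 0, 0, 0]}}

```text
time_s: 6.35
tcp_pos: [0.6259, -0.0866, 0.1543]
tcp_rot: [0.0, 1.0, -0.002, -0.0]
wrist_force: [-2.3, -5.7, 0.9]
finger_gap: -0.003
finger_force: 2.9
```

Emit:
{"name": "drive_tool", "arguments": {"commands": [0, -0.005, 0, 0, 0, 0, 0, 0, -0.005, 0, 0, 0, 0, 0]}}

```text
time_s: 6.55
tcp_pos: [0.6259, -0.0859, 0.1543]
tcp_rot: [0.001, 1.0, -0.002, -0.0]
wrist_force: [-2.2, -7.7, 0.1]
finger_gap: -0.0
finger_force: 3.7
```

Emit:
{"name": "drive_tool", "arguments": {"commands": [0, -0.005, 0, 0, 0, 0, 0, 0, -0.005, 0, 0, 0, 0, 0]}}

```text
time_s: 6.75
tcp_pos: [0.6259, -0.0851, 0.1543]
tcp_rot: [0.001, 1.0, -0.002, -0.0]
wrist_force: [-1.7, -9.2, 1.2]
finger_gap: -0.003
finger_force: 4.7
```

Emit:
{"name": "drive_tool", "arguments": {"commands": [0, -0.005, 0, 0, 0, 0, 0, 0, -0.005, 0, 0, 0, 0, 0, 0, -0.005, 0, 0, 0, 0, 0]}}

```text
time_s: 7.05
tcp_pos: [0.6259, -0.0843, 0.1543]
tcp_rot: [0.001, 1.0, -0.002, -0.0]
wrist_force: [-3.1, -10.8, -0.4]
finger_gap: -0.0
finger_force: 5.6
```

Emit:
{"name": "drive_tool", "arguments": {"commands": [0, -0.005, 0, 0, 0, 0, 0, 0, -0.005, 0, 0, 0, 0, 0, 0, -0.005, 0, 0, 0, 0, 0]}}

```text
time_s: 7.35
tcp_pos: [0.6259, -0.0836, 0.1544]
tcp_rot: [0.001, 1.0, -0.002, -0.0]
wrist_force: [-2.2, -12.7, 0.2]
finger_gap: 0.001
finger_force: 6.5
```

Emit:
{"name": "drive_tool", "arguments": {"commands": [0, -0.002, 0, 0, 0, 0, 0, 0, -0.002, 0, 0, 0, 0, 0, 0, -0.002, 0, 0, 0, 0, 0, 0, -0.002, 0, 0, 0, 0, 0, 0, -0.002, 0, 0, 0, 0, 0]}}

```text
time_s: 7.85
tcp_pos: [0.6259, -0.0834, 0.1543]
tcp_rot: [0.001, 1.0, -0.002, -0.0]
wrist_force: [-2.3, -14.3, 0.7]
finger_gap: -0.004
finger_force: 7.2
```

Steady 13–14 N on the buffer: backing off, rising, and going over the latch.

Emit:
{"name": "drive_tool", "arguments": {"commands": [0, 0.03, 0, 0, 0, 0, 0, 0, 0.1, 0, 0, 0, 0, 0, 0, 0.1, -0.2, 0, 0, 0, 0, 0, 0.1, -0.4, 0, 0, 0, 0, 0, 0.1, -0.53, 0, 0, 0, 0.3, -0.15, -0.02, -0.53, 0, 0, 0, 0.5, -0.3, -0.22, -0.53, 0, 0, 0, 0.6, -0.435, -0.42, -0.53, 0, 0, 0, 0.6, -0.435, -0.42, -0.53, 0, 0, 0, 0.6, -0.435, -0.42, -0.53, 0, 0, 0, 0.6, -0.435, -0.42, -0.53, 0, 0, 0, 0.6]}}

```text
time_s: 8.95
tcp_pos: [0.5399, -0.0006, 0.2604]
tcp_rot: [-0.001, 1.0, -0.0, 0.0]
wrist_force: [0.2, -0.4, 0.6]
finger_gap: 0.601
finger_force: 0.0
```

Run:
```python
from h import *
M,p,o=Rt();print(p,o["wrist_force"],o["finger_gap"]); go(.538,.001,.163)
c=cam("wrist"); t=cam("top")
ps=[(.526,.006,.171),(.526,-.006,.171),(.552,.006,.171),(.552,-.006,.171)]
im=np.ascontiguousarray(vision.snapshot("wrist")[:,:,::-1]); it=np.ascontiguousarray(vision.snapshot("top")[:,:,::-1])
print([np.round(w2pix(c,P)*1.5625) for P in ps])
a=cv2.resize(im,(640,480)); b=cv2.resize(it[130:240,215:325],(480,480),interpolation=cv2.INTER_CUBIC)
cv2.imwrite("pics/w3.png",cv2.resize(np.hstack([a,b]),(800,343)))
```

```text
[ 0.53993604 -0.00059201  0.26041026] [ 0.18680224 -0.402225    0.61428231] 0.6010792152140817
shift [-0.01   -0.007   0.4871] turn [-0.004  -0.0012 -0.0019]
[array([380., 342.]), array([405., 342.]), array([379., 290.]), array([405., 290.])]
```

View pics/w3.png

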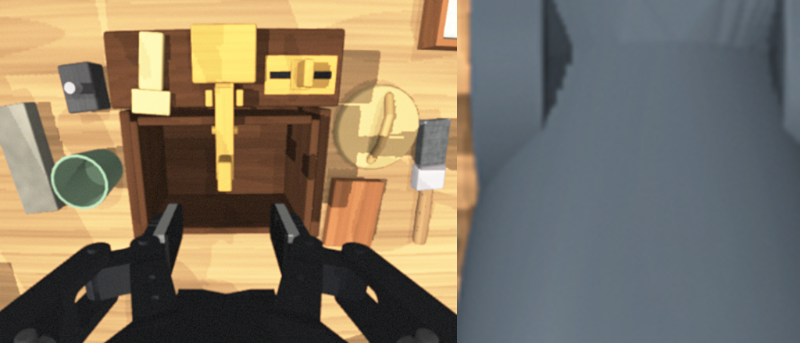

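The fin (225, 170) lies midway between the pads (182 and 272); the tab is over to the left of its slot. Going down and gripping.

Emit:
{"name": "drive_tool", "arguments": {"commands": [0, -0.007, 0.15, 0, 0, 0, 0.6, 0, -0.007, 0.3, 0, 0, 0, 0.6, 0, -0.007, 0.43, 0, 0, 0, 0.6, 0, -0.007, 0.487, 0, 0, 0, 0.6, 0, -0.007, 0.487, 0, 0, 0, 0.6, 0, -0.007, 0.487, 0, 0, 0, 0, 0, -0.007, 0.487, 0, 0, 0, 0, 0, -0.007, 0.487, 0, 0, 0, 0, 0, -0.007, 0.487, 0, 0, 0, 0, 0, -0.007, 0.487, 0, 0, 0, 0], "force": 25}}

```text
time_s: 10.05
tcp_pos: [0.5401, 0.0008, 0.1641]
tcp_rot: [-0.001, 1.0, 0.001, 0.001]
wrist_force: [0.8, -1.1, 6.6]
finger_gap: 0.173
finger_force: 26.9
```

Emit:
{"name": "drive_tool", "arguments": {"commands": [0.008, 0, -0.015, 0, 0, 0, 0, 0.0175, 0, -0.03, 0, 0, 0, 0, 0.027, 0, -0.044, 0, 0, 0, 0, 0.038, 0, -0.058, 0, 0, 0, 0, 0.049, 0, -0.071, 0, 0, 0, 0, 0.061, 0, -0.085, 0, 0, 0, 0]}}

```text
time_s: 10.65
tcp_pos: [0.5505, 0.0008, 0.1797]
tcp_rot: [-0.001, 1.0, 0.001, -0.001]
wrist_force: [-9.1, -1.4, 0.1]
finger_gap: 0.173
finger_force: 24.6
```

Emit:
{"name": "drive_tool", "arguments": {"commands": [0.013, 0, -0.012, 0, 0, 0, 0, 0.0255, 0, -0.0235, 0, 0, 0, 0, 0.039, 0, -0.034, 0, 0, 0, 0, 0.0535, 0, -0.0445, 0, 0, 0, 0, 0.068, 0, -0.054, 0, 0, 0, 0, 0.0835, 0, -0.063, 0, 0, 0, 0, 0.0835, 0, -0.063, 0, 0, 0, 0]}}

```text
time_s: 11.35
tcp_pos: [0.5678, 0.0009, 0.1929]
tcp_rot: [-0.001, 1.0, 0.001, -0.001]
wrist_force: [-7.2, 0.2, 5.8]
finger_gap: 0.163
finger_force: 24.7
```

Emit:
{"name": "drive_tool", "arguments": {"commands": [0.016, 0, -0.0075, 0, 0, 0, 0, 0.0315, 0, -0.0145, 0, 0, 0, 0, 0.047, 0, -0.021, 0, 0, 0, 0, 0.064, 0, -0.0265, 0, 0, 0, 0, 0.081, 0, -0.031, 0, 0, 0, 0, 0.0985, 0, -0.035, 0, 0, 0, 0, 0.115, 0, -0.038, 0, 0, 0, 0, 0.1325, 0, -0.04, 0, 0, 0, 0, 0.145, 0, -0.041, 0, 0, 0, 0, 0.145, 0, -0.041, 0, 0, 0, 0]}}

```text
time_s: 12.35
tcp_pos: [0.5975, 0.0011, 0.2032]
tcp_rot: [-0.001, 1.0, 0.001, 0.001]
wrist_force: [-10.9, 1.0, 28.3]
finger_gap: 0.153
finger_force: 26.9
```

Run:
```python
from h import *
M,p,o=Rt();print(p,o["wrist_force"],o["finger_gap"])
im=vision.snapshot("scene"); cv2.imwrite("pics/s4.png",cv2.resize(im[110:270,160:340,::-1],(675,600),interpolation=cv2.INTER_CUBIC))
```

```text
[0.59754411 0.00106131 0.20318434] [-10.88995838   0.98124283  28.32651902] 0.15271150648126303
```

View pics/s4.png

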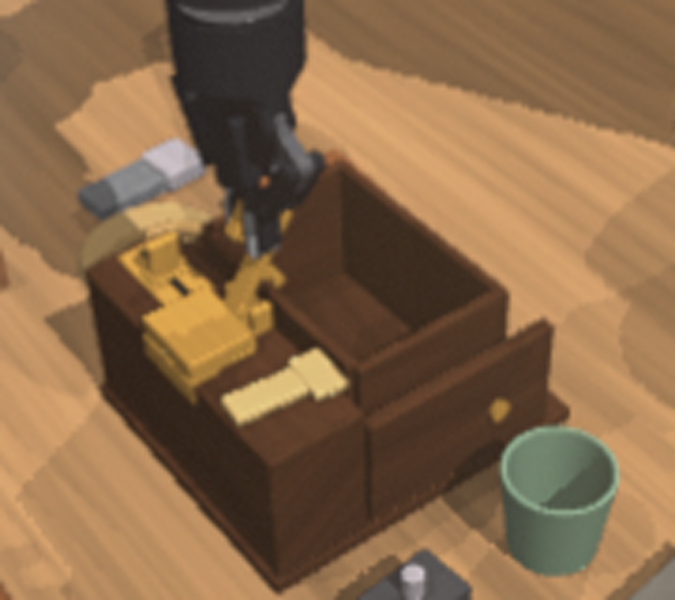

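The lever has swung up between the fingers (250, 250); tab, scraper and cup stand undisturbed. Letting go and rising to check.

Emit:
{"name": "drive_tool", "arguments": {"commands": [0, 0, 0, 0, 0, 0, 0.5, 0, 0, 0, 0, 0, 0, 0.5, 0, 0, 0, 0, 0, 0, 0.5, 0, 0, -0.1, 0, 0, 0, 0.5, 0, 0, -0.3, 0, 0, 0, 0.5, 0, 0, -0.48, 0, 0, 0, 0.5, -0.2, 0.1, -0.48, 0, 0, 0, 0.3, -0.4, 0.2, -0.48, 0, 0, 0, 0, -0.6, 0.225, -0.48, 0, 0, 0, 0, -0.6, 0.225, -0.48, 0, 0, 0, 0, -0.6, 0.225, -0.48, 0, 0, 0, 0, -0.6, 0.225, -0.48, 0, 0, 0, 0]}}

```text
time_s: 13.6
tcp_pos: [0.478, -0.0444, 0.2967]
tcp_rot: [-0.001, 1.0, 0.001, 0.0]
wrist_force: [0.4, 0.1, 0.2]
finger_gap: -0.003
finger_force: 0.0
```

Run:
```python
from h import *
M,p,o=Rt();print(p,o["wrist_force"],o["finger_gap"])
im=vision.snapshot("scene"); w=vision.snapshot("wrist")
a=cv2.resize(im[110:270,160:340,::-1],(400,356),interpolation=cv2.INTER_CUBIC); b=cv2.resize(w[:,:,::-1],(400,356))
cv2.imwrite("pics/s5.png",np.hstack([a,b]))
```

```text
[ 0.47798322 -0.04441824  0.29665946] [0.44700133 0.13805257 0.23267659] -0.0028332366986855463
```

View pics/s5.png

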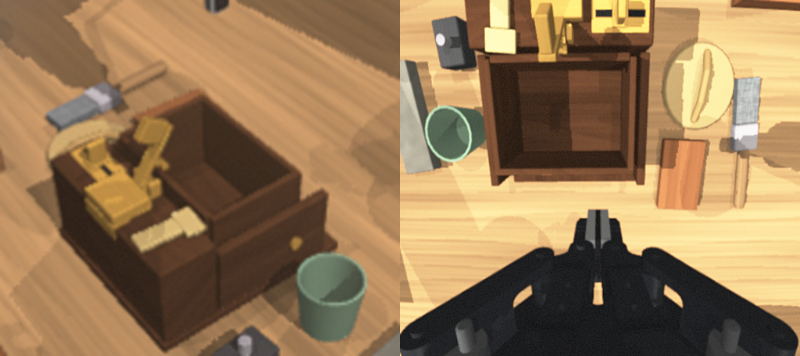

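The lever stands raised (scene view, fin near (155,135)), the bin is shut. Checking the lever's angle by projecting the fin's outline for several angles.

Run:
```python
from h import *
c=cam("scene"); im=np.ascontiguousarray(vision.snapshot("scene")[:,:,::-1])
S=8; x0,y0=195,150
crop=cv2.resize(im[y0:y0+65,x0:x0+48],None,fx=S,fy=S,interpolation=cv2.INTER_CUBIC); out=[]
for phi in (.7,1.0):
    g=crop.copy()
    for y in (-.006,.006):
        pts=[]
        for dx,dz in [(-.076,.017),(-.05,.017),(-.05,.045),(-.076,.045)]:
            X=.602+dx*np.cos(phi)+dz*np.sin(phi); Z=.126-dx*np.sin(phi)+dz*np.cos(phi)
            pts.append((w2pix(c,(X,y+.0005,Z))+.5-[x0,y0])*S)
        cv2.polylines(g,[np.int32(pts)],True,(255,0,0) if y<0 else (0,255,0),1)
    out.append(g)
cv2.imwrite("pics/s6.png",np.hstack(out))
```

```text
(no output)
```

View pics/s6.png

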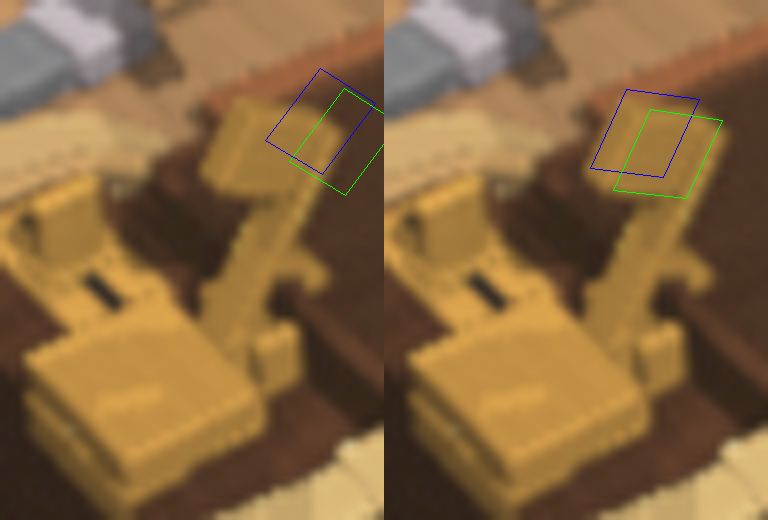

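The outline for 1.0 rad fits the fin, so the latch is up. Now into the bin with shut fingers, in front of its front wall's inner face (x ≈ 0.471).

Emit:
{"name": "drive_tool", "arguments": {"commands": [0.12, 0, 0, 0, 0, 0, 0, 0.12, 0, 0.2, 0, 0, 0, 0, 0.12, 0, 0.4, 0, 0, 0, 0, 0.12, 0, 0.6, 0, 0, 0, 0, 0.12, 0, 0.78, 0, 0, 0, 0, 0.12, 0, 0.86, 0, 0, 0, 0, 0.12, 0, 0.86, 0, 0, 0, 0]}}

```text
time_s: 14.45
tcp_pos: [0.5001, -0.0437, 0.1222]
tcp_rot: [-0.001, 1.0, 0.001, -0.002]
wrist_force: [-0.8, -0.4, 0.4]
finger_gap: -0.001
finger_force: 0.0
```

Emit:
{"name": "drive_tool", "arguments": {"commands": [-0.03, 0, 0, 0, 0, 0, 0, -0.06, 0, 0, 0, 0, 0, 0, -0.085, 0, 0.005, 0, 0, 0, 0, -0.11, 0, 0.01, 0, 0, 0, 0, -0.13, 0, 0.015, 0, 0, 0, 0, -0.15, 0, 0.02, 0, 0, 0, 0, -0.15, 0, 0.02, 0, 0, 0, 0]}}

```text
time_s: 15.15
tcp_pos: [0.4724, -0.0442, 0.1217]
tcp_rot: [-0.001, 1.0, 0.001, 0.002]
wrist_force: [7.1, 0.1, -3.5]
finger_gap: -0.001
finger_force: 3.0
```

Emit:
{"name": "drive_tool", "arguments": {"commands": [-0.015, 0, 0.005, 0, 0, 0, 0, -0.03, 0, 0.01, 0, 0, 0, 0, -0.045, 0, 0.015, 0, 0, 0, 0, -0.06, 0, 0.02, 0, 0, 0, 0, -0.075, 0, 0.025, 0, 0, 0, 0, -0.09, 0, 0.025, 0, 0, 0, 0, -0.105, 0, 0.025, 0, 0, 0, 0, -0.105, 0, 0.025, 0, 0, 0, 0, -0.105, 0, 0.025, 0, 0, 0, 0]}}

```text
time_s: 16.05
tcp_pos: [0.4515, -0.0442, 0.1169]
tcp_rot: [-0.001, 1.0, 0.001, 0.002]
wrist_force: [6.2, 0.6, 1.2]
finger_gap: 0.001
finger_force: 2.7
```

Run:
```python
from h import *
M,p,o=Rt();print(p,o["wrist_force"])
c=cam("scene"); im=np.ascontiguousarray(vision.snapshot("scene")[:,:,::-1])
S=4; x0,y0=165,120
for phi,col in ((.5,(255,0,0)),(.65,(0,255,0))):
    pts=[]
    for dx,dz in [(-.024,.075),(.104,.075)]:   # left (y+) rim line of the bin
        pts.append((w2pix(c,(.487+dx*np.cos(phi)-dz*np.sin(phi),.09,.055+dx*np.sin(phi)+dz*np.cos(phi)))+.5-[x0,y0])*S)
    if phi==.5: crop=cv2.resize(im[y0:y0+145,x0:x0+180],None,fx=S,fy=S,interpolation=cv2.INTER_CUBIC)
    cv2.polylines(crop,[np.int32(pts)],False,col,1)
cv2.imwrite("pics/s7.png",crop)
```

```text
[ 0.4515125  -0.0442175   0.11686359] [6.20222832 0.56642893 1.23058081]
```

View pics/s7.png

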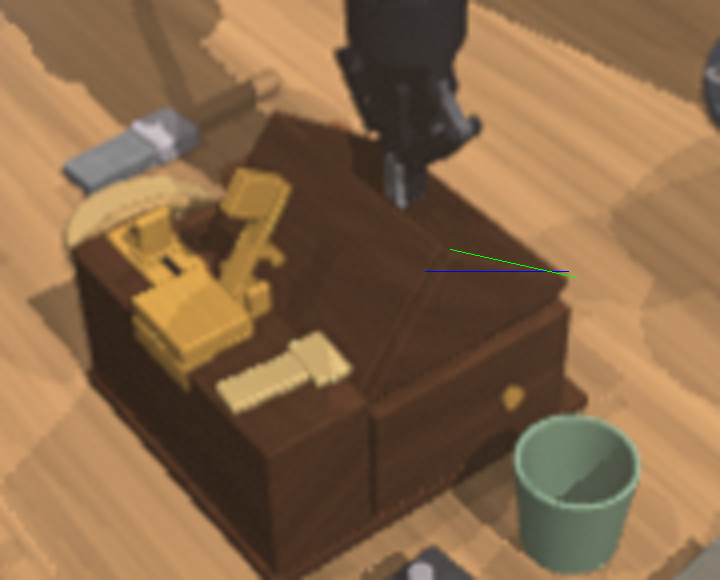

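The bin is tipped well forward: its top edge fits the 0.65 rad line (green, (450,250)–(570,278)). Withdrawing.

Emit:
{"name": "drive_tool", "arguments": {"commands": [0.03, 0, 0, 0, 0, 0, 0, 0.04, 0, -0.05, 0, 0, 0, 0, 0.04, 0, -0.2, 0, 0, 0, 0, 0.04, 0, -0.4, 0, 0, 0, 0, 0.04, 0, -0.6, 0, 0, 0, 0, 0.04, 0, -0.8, 0, 0, 0, 0, 0.04, 0, -0.8, 0, 0, 0, 0, 0.04, 0, -0.8, 0, 0, 0, 0, 0.04, 0, -0.8, 0, 0, 0, 0]}}

```text
time_s: 17.0
tcp_pos: [0.4578, -0.0445, 0.2751]
tcp_rot: [-0.001, 1.0, 0.001, -0.001]
wrist_force: [0.6, -0.1, 0.7]
finger_gap: -0.0
finger_force: 0.0
```

Run:
```python
from h import *
M,p,o=Rt();print(p,o["wrist_force"],o["time_s"])
im=vision.snapshot("scene"); w=vision.snapshot("wrist")
a=cv2.resize(im[110:270,160:340,::-1],(400,356),interpolation=cv2.INTER_CUBIC); b=cv2.resize(w[:,:,::-1],(400,356))
cv2.imwrite("pics/s8.png",np.hstack([a,b]))
```

```text
[ 0.45780672 -0.04446215  0.2750576 ] [ 0.60715861 -0.07580073  0.69977443] 17.0
```

View pics/s8.png

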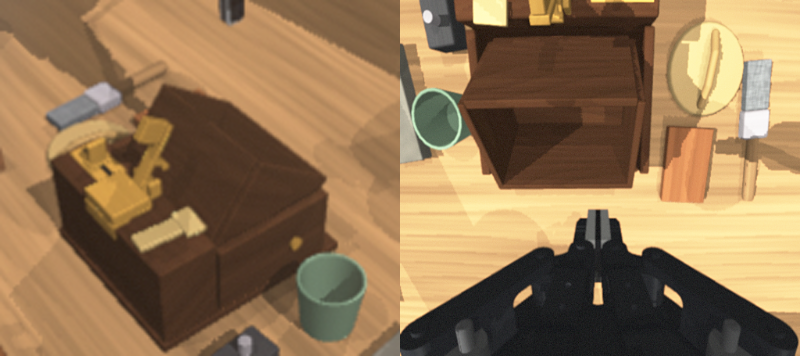

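The bin stays tipped, the lever is still up, the bystanders are where they were, and the gripper is clear.

```bash
python3 -c "
from bench import r
print(r.job_done())"
```

```text
the job is handed in; nothing more can be done
None
```

I handed the job in at 17 s: the tab was pressed onto its buffer at a steady 13–14 N, the latch was then lifted to about 1.0 rad with the bin shut, and the bin was left tipped forward about 0.6 rad (angles read from the camera images), with the gripper clear and the bystanders looking undisturbed in the last pictures.

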